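# Load the mould plate under its leaf spring

### The arm

A 6-joint arm with a two-finger parallel gripper is mounted at the origin on the work surface. World frame = base frame: x ahead of the robot, y to its left, z up, the work surface at z = 0. Lengths are in mm, angles in rad, forces in N, time in s.
With the tool pointing down it reaches from about 350 to 875 mm from the base axis. Payload 4.2 kg.
Tool frame: the origin (TCP) lies on the centre line of the jaws, within the pads' length; the fingertips stand 11 mm ahead of it and the grasp point (between the pads) lies 8 mm behind it; x points along the fingers, z is the direction in which the jaws open and shut, and the axes are right-handed (so a half turn about x gives the same grasp; the last joint's range is limited). The gripper opens to 87 mm and grips with 3 to 60 N. Pads are 19 mm wide; open, the fingers measure 117 mm over their backs; the gripper's body (75 mm by 190 mm) begins 51 mm behind the grasp point.
Start: joints at [-1.023, 0.385, 0.008, 0, -1.194, -0.259], TCP at [178.017, -599.09, 233.55] pointing down, gripper open.
Joint ranges: [-3.14, 3.14], [-1.21, 2.06], [-1.07, 1.41], [-3.16, 2.05], [-2.99, -0.16], [-3.1, 3.1]. Speed limits (rad/s): [2.79, 2.79, 3.14, 3.14, 3.14, 3.14].

### API

Orientations are given as a unit quaternion [w, x, y, z].
In Python, from bench import telemetry, imaging, ticket gives the robot as it stands. The module is installed in compiled form; this text tells all that it offers.
- The arm moves only by the tool drive_tool, never from a script. Its argument "deltas" is a list of rows, each a list of 6 numbers: the shift along the world's x, y, z in m, then the turn, a rotation vector about the world's x, y, z in rad. A call has 1 to 5 rows; each row shifts and turns the commanded pose from where the row before left it; what a row does not reach is not made up. A row lasts 1/12 s, in which the tool goes at most 41.7 mm and 7.16 degrees, less where a joint would pass 70% of its speed; a pose out of reach is approached as far as the arm can. A call with a gripper value outside its range is refused whole. "hand" is the closure, from 0 (fully open) to 1 (shut), set as the call begins (left out, the last holds). The fingers move at their own pace and stop on an object; "squeeze" is the grip in N (left out, the last holds). Time passes only in rows, so rows that do not move let the fingers close. It gives the time, the measured TCP pose, the force and the opening at its end, in the units of the state.
- telemetry.observe(): the state, without advancing time (a new reading comes with each control period).
- imaging.read_camera(name): name is "scene" or "side" or "wrist"; returns (picture, depth): 400x640x3 uint8, red, green, blue; 400x640 float32, mm along the optical axis (not along the pixel's ray), 0 where there is no reading.
- imaging.get_calibration(name): a dict with "intrinsics" (3x3 intrinsics, pixels), "view" (4x4, takes a point from world to camera coordinates). Camera axes: x right, y up, looking along -z (the intrinsics and any distortion apply to the point x, -y, -z); pixel columns grow to the right and rows downward; lengths in mm; the calibration is good to about 2 mm. A picture is of the moment at which its call begins: read the wrist's pose just before it. get_calibration takes no time and is no camera call; for the wrist camera it gives the pose at the moment of the call.
- ticket.close_job(): hands the job in, once; it reports no verdict.
The state is a dict: "clock": time; "joint_positions": joint angles; "qd": joint speeds; "joint_efforts": joint torques, N m; "ee_pos": TCP position; "tool_rot": TCP orientation; "contact_force": force on the tool from outside, world axes, zero at the start; "ft_torque": the same for the moment, N m; "width": finger opening in mm.
Only numpy, scipy, OpenCV 4.12 (cv2) and the standard library are available. Lean on these libraries where they do the work, as an engineer would, in place of code of your own. Each camera call takes 0.05 s, during which the arm holds its last target. There are 200 camera calls.

### The job

Load the biscuit mould plate into its holder: with the fingertips on its yellow thumb rest, press the plate down hard on its sprung blue loading table and, keeping it pressed, push it under the orange bridge and the brass leaf spring until it is fully home against the end stop, so that it lies flat and the blue table springs up again behind it. Do not lift the plate, and leave the biscuit cutter, jar, cup and timer where they stand; finish with the hand clear.

Things in the scene. Friction and masses are not known exactly. Their poses are not given: they have to be found in the camera images.
- holder: White low holder fixed to the table, 245 x 110 mm. Its level +x axis is the push direction; origin on the table top on the channel's centre line. In its frame: side rails 74 mm apart inside, tops at z = 47 mm; rear open; fixed bed x = -50 to 76 mm, top at z = 30 mm; orange end stop with its face at x = 76 mm; behind the bed the blue loading table, x = -138 to -50 mm.
- bridge (a point): Lower rear edge of the orange bridge across the channel, on the centre line: holder x = 5 mm, 13 mm above the bed. The bridge is 14 mm long (x = 5 to 19 mm), its top 53 mm above the table, with screw heads up to 56 mm. The leaf spring hangs from it.
- home (a point): Where the plate's origin lies when the plate is fully home: holder x = 16 mm, z = 30 mm (on the bed). The plate's front edge then touches the end stop, and its rear edge has left the loading table by 6 mm.
- plate: Loose dark steel mould plate, 120 (x) x 70 x 8 mm, about 0.25 kg. Origin: centre of its underside; x points as the holder's. Starts on the raised loading table, underside 40 mm above the work surface, front edge 8 to 18 mm short of the bridge: so high that it butts against the bridge. It passes once pressed to within 4 mm of bed level. Travel to home 79 to 89 mm.
- rest (a point): Centre of the plate's flat thumb rest, marked yellow, on its top face at plate x = -41 mm. The rest reaches from the plate's rear edge (x = -60 mm) to a red rib (x = -22 to -14 mm, 66 mm wide, 6 mm high). A fingertip pressing down here can push forward on the rib's rear face.
- lift (a joint): The blue loading table's position in m: 0 = up (top 10 mm above the bed), 0.010 = fully down (top level with the bed, at a hard stop: driving a stiff arm beyond it gives large forces). Spring: about 7 N at 0, rising evenly to about 17 N fully down. Pressed 7 to 10 mm, the plate passes the bridge.
- leaf (a joint): Brass leaf spring's angle in rad: 0 = at rest (its tip about 2 mm over the bed, at holder x = 56 mm, leaf 16 mm wide on the centre line), about 0.12 when the plate lies under it. It slopes down in the push direction, so the plate lifts it on the way in; it then presses on the plate with about 7 N. Steel slides easily here (friction about 0.2).
- cutter: Round copper biscuit cutter, an open ring 62 mm across, 28 mm high; origin at the centre of its underside. Leave alone.
- jar: Jar with a red cap, 52 mm across, 75 mm high; origin at the centre of its underside. Leave alone.
- cup: Blue ceramic cup, 64 mm across the rim, 60 mm high; origin at the centre of its underside. Leave alone.
- timer: White kitchen timer block, 50 x 50 x 30 mm; origin at the centre of its underside. Leave alone.
Things that resemble listed ones, but are neither listed nor needed, are in the scene too. Leave any pink look-alike of the plate alone.

How it is judged:
By the outcome, as a careful person would: the job done as asked, in the order asked, and still so for the second after the job is handed in, with the robot touching nothing.
It also fails if it takes over 35 s, if anything falls off the work surface, if the arm or the gripper's body presses on something with over 40 N, if the wrist force passes 120 N, or if a joint passes its speed limit or range.

## Working session

There is one attempt and no reset: what is moved stays moved. The work goes in short steps, Python scripts to look and compute and a tool call to move; the robot and the scene stay as the last step left them, time stands still between calls to the robot, and variables do not carry over. Pictures are saved under pics/ and viewed, about 8 in all and at most 12, crops included, and the job is handed in when it is done.

Besides the shell and the picture viewer there is one more tool, called after ">>>" as a command line: name --pt "numbers of a row" for each row, then --argument value for the rest. drive_tool: Moves the arm, as the interface text tells. Its arguments: {"type":"object","properties":{"deltas":{"type":"array"},"hand":{"type":"number"},"squeeze":{"type":"number"}},"required":["deltas"]}

```bash
mkdir -p pics; cat > h.py <<'E'
import numpy as np, cv2
from bench import telemetry, imaging, ticket
def shot(n):
    c=imaging.get_calibration(n); im,d=imaging.read_camera(n)
    return im,d,np.array(c["intrinsics"]),np.array(c["view"])
def world(u,v,d,K,V):
    "pixels + depth -> world points"
    u,v,d=map(np.asarray,(u,v,d)); p=np.stack([(u-K[0,2])*d/K[0,0],-(v-K[1,2])*d/K[1,1],-d,np.ones_like(d)],-1).astype(float)
    return (p@np.linalg.inv(V).T)[...,:3]
def onplane(u,v,z,K,V):
    "ray through pixel meets world height z"
    I=np.linalg.inv(V); o=I[:3,3]; r=I[:3,:3]@np.array([(u-K[0,2])/K[0,0],-(v-K[1,2])/K[1,1],-1])
    return o+r*(z-o[2])/r[2]
E
python3 - <<'E'
from h import *
for n in("scene","side"):
    im,d,K,V=shot(n); cv2.imwrite(f"pics/{n}0.png",im[...,::-1]); np.savez(f"{n}0.npz",im=im,d=d,K=K,V=V)
    print(n,K.tolist(),np.linalg.inv(V)[:3].round(2).tolist(),imaging.get_calibration(n).keys())
s=telemetry.observe(); print(s)
E
```

```text
scene [[434.9532586166081, 0.0, 310.4184854057763], [0.0, 434.9532586166081, 203.29914025467855], [0.0, 0.0, 1.0]] [[0.83, -0.38, 0.41, 993.93], [0.56, 0.55, -0.62, -568.46], [0.01, 0.74, 0.67, 738.5]] dict_keys(['intrinsics', 'view'])
side [[369.0023263917162, 0.0, 314.7098102977177], [0.0, 369.0023263917162, 189.04571960557212], [0.0, 0.0, 1.0]] [[0.71, 0.53, -0.45, 245.63], [-0.7, 0.55, -0.45, -248.04], [0.01, 0.64, 0.77, 596.8]] dict_keys(['intrinsics', 'view'])
{'clock': 0.1, 'joint_positions': array([-1.02335624e+00,  3.85519008e-01,  6.80100839e-03, -4.42229434e-04,
       -1.19401211e+00, -2.58581763e-01]), 'qd': array([-0.00128584, -0.00207905,  0.00390485,  0.00284033,  0.00135522,
       -0.00068568]), 'joint_efforts': array([-3.79471458e-04, -3.91688776e+01,  1.87936610e+01,  4.23191920e+00,
        1.34757132e-02, -7.64615720e-05]), 'ee_pos': array([ 177.90477869, -598.62122726,  232.55921909]), 'tool_rot': array([ 0.42326629, -0.56614304,  0.42248641,  0.56730322]), 'contact_force': array([-0.33324637, -0.00603448, -0.79955861]), 'ft_torque': array([-0.06167175, -0.00716489, -0.03154775]), 'width': 87.01708233491807}
```

View pics/scene0.png

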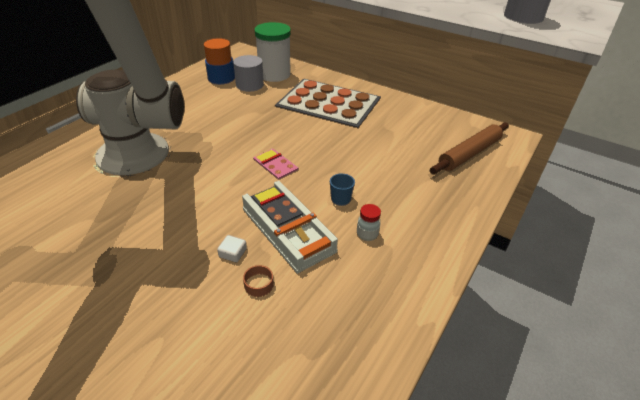

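View pics/side0.png

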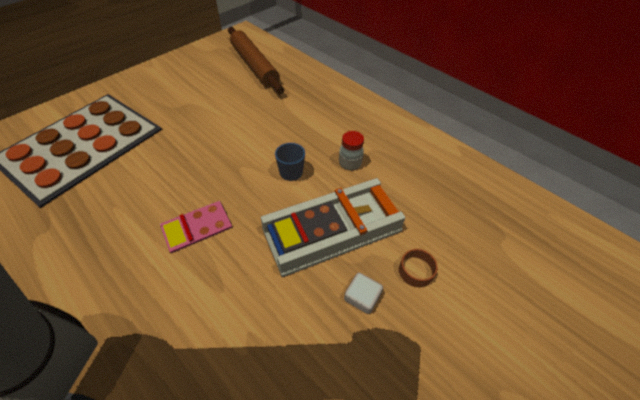

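Candidates for the plate's yellow rest: the dark plate in the white holder (scene 268,196; side 288,233), or the pink look-alike lying on the table (scene 267,157; side 175,233). I choose the dark one in the holder. In the scene view the orange bridge is at about (295,225) and the end stop at (315,246). In the side view they are at (351,210) and (385,199).

```bash
python3 - <<'E'
from h import *
for n,box in(("scene",(235,180,345,270)),("side",(255,175,410,275))):
    z=np.load(n+"0.npz"); im,d,K,V=z["im"],z["d"],z["K"],z["V"]
    hsv=cv2.cvtColor(im,cv2.COLOR_RGB2HSV); H,S,Vv=cv2.split(hsv)
    x0,y0,x1,y1=box; roi=np.zeros(H.shape,bool); roi[y0:y1,x0:x1]=1
    for name,m,zp in(("yellow",(H>22)&(H<35)&(S>180)&(Vv>140),48),("orange",(H>4)&(H<14)&(S>200)&(Vv>150),53),("blue",(H>105)&(H<125)&(S>120),40)):
        m=(m&roi).astype(np.uint8); k,l,st,c=cv2.connectedComponentsWithStats(m)
        for i in range(1,k):
            if st[i,4]<25: continue
            vv,uu=np.nonzero((l==i)&(d>0)); P=world(uu,vv,d[vv,uu],K,V)
            r=cv2.minAreaRect(np.array([onplane(u,v,zp,K,V)[:2] for u,v in zip(uu,vv)],np.float32))
            print(n,name,c[i].round(1),st[i,4],"med",np.median(P,0).round(1),"plane",onplane(*c[i],zp,K,V).round(1),"rect",np.round(r[0],1),np.round(r[1],1),round(r[2],1))
    cr=cv2.resize(im[y0-5:y1+5,x0-5:x1+5],None,fx=5,fy=5,interpolation=cv2.INTER_CUBIC) if n=="side" else None
    if cr is not None: cv2.imwrite("pics/crop_side.png",cr[...,::-1]); print(cr.shape)
    # white rail tops by depth
    vv,uu=np.nonzero(roi&(d>0)); P=world(uu,vv,d[vv,uu],K,V); s=im[vv,uu]
    w=(S[vv,uu]<60)&(Vv[vv,uu]>150)&(P[:,2]>40)&(P[:,2]<54)
    r=cv2.minAreaRect(P[w,:2].astype(np.float32)); print(n,"rails",w.sum(),r,np.median(P[w,2]))
E
```

```text
scene orange [295.5 223. ] 101 med [584.   -5.8  53.7] plane [583.9  -6.4  53. ] rect [583.  -8.] [83.5  9.4] 68.9
scene orange [315.3 245.7] 145 med [654.4 -31.1  44.6] plane [658.4 -38.1  53. ] rect [657.9 -38.6] [65.6 15.3] 68.7
scene rails 879 ((550.8049926757812, 5.835304260253906), (105.53240203857422, 242.59115600585938), 68.8614501953125) 47.57317327347221
side yellow [287.3 232.2] 430 med [466.   36.7  47.4] plane [465.5  36.5  48. ] rect [465.9  37.3] [54.6 29. ] 68.8
side orange [384.6 199.5] 273 med [650.8 -34.3  42.9] plane [643.3 -38.5  53. ] rect [643.8 -37.3] [68.1 17.9] 68.9
side orange [350.1 209.1] 214 med [580.9  -9.4  51.9] plane [580.   -8.6  53. ] rect [580.8  -8. ] [83.  12.2] 68.7
side blue [275.2 239. ] 142 med [444.2  45.1  39.1] plane [443.9  44.9  40. ] rect [444.2  46. ] [65.3  8. ] 68.9
(550, 825, 3)
side rails 1397 ((548.6409912109375, 4.8707427978515625), (105.38714599609375, 242.1360626220703), 69.12420654296875) 46.02191361590337
```

View pics/crop_side.png

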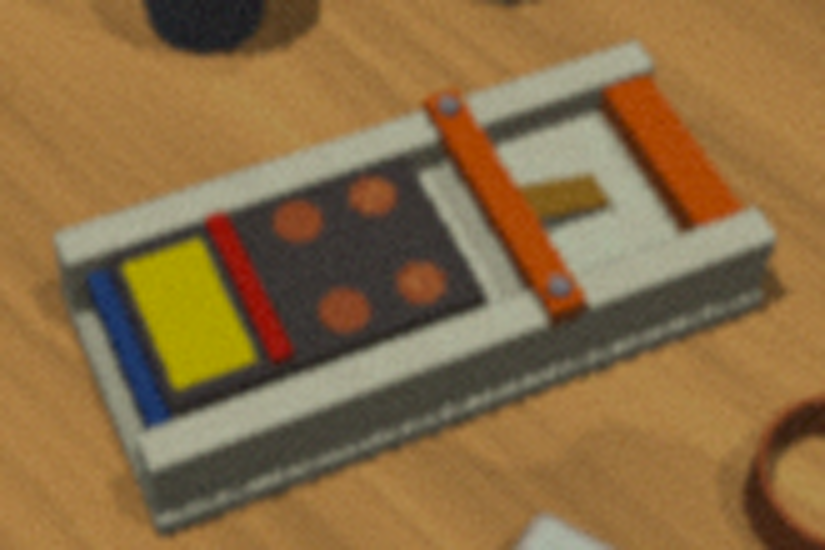

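The crop confirms the choice: yellow rest, red rib and dark plate sit in the white holder, with the front edge just short of the bridge. The holder's push direction is about -21.1°. The bridge centre is (582,-7.5) at z 53 and the rest (466,37) at z 47.5, which matches the given heights and puts travel at about 87 mm.

```bash
python3 - <<'E'
from h import *
from scipy.spatial.transform import Rotation as R
s=telemetry.observe(); q=s["tool_rot"]; A=R.from_quat(np.r_[q[1:],q[0]]); print(A.as_matrix().round(3))
a=np.radians(-21.1)
for sg in(1,-1):
    z=sg*np.array([-np.sin(a),np.cos(a),0]); x=np.array([0,0,-1.]); B=R.from_matrix(np.stack([x,np.cross(z,x),z],1))
    print(sg,(B*A.inv()).as_rotvec().round(4))
E
```

```text
[[-0.001 -0.959 -0.285]
 [ 0.002 -0.285  0.959]
 [-1.     0.     0.002]]
1 [-0.002 -0.    -0.657]
-1 [ 0.     -0.0026  2.4846]
```

>>> drive_tool --pt "0.008 0.018 0 0 0 -0.0365" --pt "0.016 0.035 0 0 0 -0.0365" --pt "0.016 0.035 0 0 0 -0.0365" --pt "0.016 0.035 0 0 0 -0.0365" --pt "0.016 0.035 0 0 0 -0.0365" --hand 1 --squeeze 20

```text
clock: 0.52
ee_pos: [250.1, -439.3, 232.9]
tool_rot: [0.474, -0.525, 0.473, 0.526]
contact_force: [0.7, 0.1, 0.4]
width: 61.4
```

>>> drive_tool --pt "0.016 0.035 0 0 0 -0.0365" --pt "0.016 0.035 0 0 0 -0.0365" --pt "0.016 0.035 0 0 0 -0.0365" --pt "0.016 0.035 0 0 0 -0.0365" --pt "0.016 0.035 0 0 0 -0.0365"

```text
clock: 0.93
ee_pos: [330.0, -264.2, 233.4]
tool_rot: [0.519, -0.48, 0.519, 0.48]
contact_force: [1.9, -0.3, 0.3]
width: 28.4
```

>>> drive_tool --pt "0.016 0.035 0 0 0 -0.0365" --pt "0.016 0.035 0 0 0 -0.0365" --pt "0.016 0.035 0 0 0 -0.0365" --pt "0.016 0.035 0 0 0 -0.0365" --pt "0.016 0.035 0 0 0 -0.0365"

```text
clock: 1.35
ee_pos: [410.0, -89.2, 233.6]
tool_rot: [0.561, -0.431, 0.561, 0.431]
contact_force: [0.9, 0.2, 0.1]
width: 1.4
```

>>> drive_tool --pt "0.016 0.035 -0.02 0 0 -0.0365" --pt "0.016 0.035 -0.02 0 0 -0.0365" --pt "0.016 0.035 -0.02 0 0 -0.0365" --pt "0.004 0.01 -0.02 0 0 0" --pt "0 0 0 0 0 0"

```text
clock: 1.77
ee_pos: [458.6, 21.5, 152.0]
tool_rot: [0.58, -0.4, 0.585, 0.402]
contact_force: [-1.1, -0.0, -1.3]
width: 0.4
```

```bash
python3 - <<'E'
from h import *
from scipy.spatial.transform import Rotation as R
im,d,K,V=shot("wrist"); s=telemetry.observe(); print(s["ee_pos"].round(1),s["width"])
q=s["tool_rot"]; A=R.from_quat(np.r_[q[1:],q[0]]).as_matrix(); print(A.round(3), np.degrees(np.arctan2(-A[0,2],A[1,2])))
cv2.imwrite("pics/w1.png",im[...,::-1])
H,S,Vv=cv2.split(cv2.cvtColor(im,cv2.COLOR_RGB2HSV))
for name,m in(("yellow",(H>22)&(H<35)&(S>160)&(Vv>100)),("red",((H<4)|(H>174))&(S>190)&(Vv>80)),("orange",(H>5)&(H<14)&(S>200)&(Vv>120))):
    k,l,st,c=cv2.connectedComponentsWithStats(m.astype(np.uint8))
    for i in range(1,k):
        if st[i,4]<300: continue
        vv,uu=np.nonzero((l==i)&(d>0))
        if len(uu)<100: continue
        P=world(uu,vv,d[vv,uu],K,V); r=cv2.minAreaRect(P[:,:2].astype(np.float32))
        print(name,c[i].round(),st[i,4],np.median(P,0).round(1),np.round(r[0],1),np.round(r[1],1),round(r[2],1))
E
```

```text
[458.9  20.4 153.8] 0.11035525206492414
[[-0.006 -0.934  0.358]
 [-0.002  0.358  0.934]
 [-1.     0.005 -0.004]] -20.965687897864136
yellow [350. 193.] 861 [460.1  44.4  48.2] [462.   39.2] [54.2 21.1] 68.9
```

View pics/w1.png

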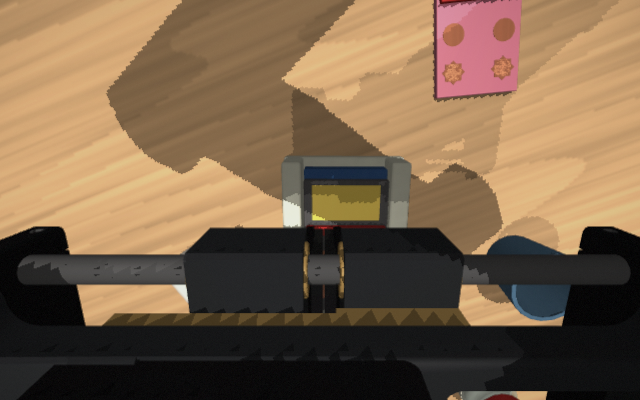

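Wrist view from the rear: the yellow rest is at (347,202) inside the channel and the blue table edge at (345,173). The closed fingers are at about (323,270), roughly 18 mm to one side. Next I shift sideways and descend to hover.

>>> drive_tool --pt "0.0035 0.0085 -0.01 0 0 -0.002" --pt "0.0035 0.0085 -0.02 0 0 0" --pt "0 0 -0.025 0 0 0" --pt "0 0 -0.025 0 0 0" --pt "0 0 0 0 0 0"

```text
clock: 2.23
ee_pos: [464.4, 35.3, 72.7]
tool_rot: [0.581, -0.398, 0.586, 0.399]
contact_force: [-0.2, -0.6, 0.8]
width: 0.3
```

>>> drive_tool --pt "0 0 0 0 0 0" --pt "0 0 0 0 0 0"

```text
clock: 2.4
ee_pos: [468.3, 36.7, 77.3]
tool_rot: [0.584, -0.4, 0.583, 0.399]
contact_force: [0.2, 0.4, 0.6]
width: 0.6
```

```bash
python3 - <<'E'
from h import *
im,d,K,V=shot("side"); s=telemetry.observe(); p=s["ee_pos"]; print(p.round(1),s["contact_force"].round(1))
e=p[:2]-[570.8,-3.2]; print("holder u,lat",e@[.933,-.36],e@[.36,.933])
cv2.imwrite("pics/s2.png",cv2.resize(im[150:290,230:430],None,fx=4,fy=4,interpolation=cv2.INTER_CUBIC)[...,::-1])
E
```

```text
[468.5  36.9  77.7] [-0.5  0.3 -0.1]
holder u,lat -109.90280593719373 0.5782500847659822
```

View pics/s2.png

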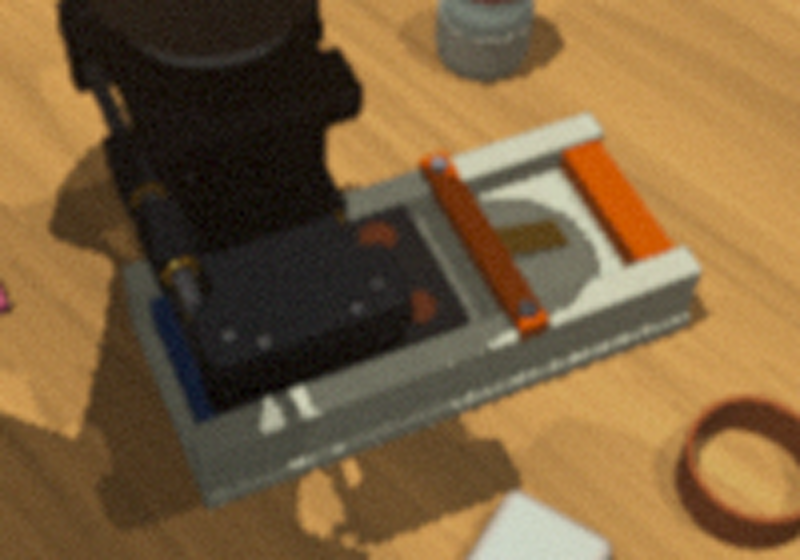

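Side view: the gripper hovers over the rest, centred in the channel, and the bridge at (485,245) is clear. Now I descend gently to contact.

>>> drive_tool --pt "0 0 -0.006 0 0 0" --pt "0 0 -0.006 0 0 0" --pt "0 0 -0.003 0 0 0" --pt "0 0 -0.002 0 0 0" --pt "0 0 0 0 0 0"

```text
clock: 2.87
ee_pos: [467.0, 36.7, 58.9]
tool_rot: [0.583, -0.4, 0.584, 0.4]
contact_force: [-1.1, -0.3, 3.5]
width: 0.2
```

>>> drive_tool --pt "0 0 -0.001 0 0 0" --pt "0 0 -0.001 0 0 0" --pt "0 0 -0.001 0 0 0" --pt "0 0 -0.001 0 0 0" --pt "0 0 0 0 0 0"

```text
clock: 3.28
ee_pos: [467.3, 36.8, 55.5]
tool_rot: [0.583, -0.4, 0.583, 0.399]
contact_force: [-2.2, 0.1, 7.1]
width: 0.8
```

>>> drive_tool --pt "0 0 -0.001 0 0 0" --pt "0 0 -0.001 0 0 0" --pt "0 0 -0.001 0 0 0" --pt "0 0 -0.001 0 0 0" --pt "0 0 0 0 0 0"

```text
clock: 3.7
ee_pos: [467.8, 36.9, 52.1]
tool_rot: [0.584, -0.4, 0.583, 0.399]
contact_force: [-3.1, -0.2, 11.8]
width: 0.5
```

>>> drive_tool --pt "0 0 -0.001 0 0 0" --pt "0 0 -0.001 0 0 0" --pt "0 0 0 0 0 0"

```text
clock: 3.95
ee_pos: [467.9, 36.9, 50.3]
tool_rot: [0.584, -0.4, 0.583, 0.399]
contact_force: [-2.6, 0.0, 12.7]
width: 0.7
```

>>> drive_tool --pt "0 0 -0.001 0 0 0" --pt "0 0 -0.0005 0 0 0" --pt "0 0 0 0 0 0" --pt "0 0 0 0 0 0"

```text
clock: 4.28
ee_pos: [468.2, 37.0, 49.3]
tool_rot: [0.584, -0.4, 0.582, 0.399]
contact_force: [-3.4, -0.8, 14.3]
width: 0.3
```

>>> drive_tool --pt "0 0 -0.001 0 0 0" --pt "0 0 0 0 0 0" --pt "0 0 0 0 0 0"

```text
clock: 4.53
ee_pos: [468.8, 37.1, 49.3]
tool_rot: [0.584, -0.401, 0.582, 0.399]
contact_force: [-3.8, -1.1, 20.6]
width: 0.6
```

>>> drive_tool --pt "0.0019 -0.0007 0 0 0 0" --pt "0.0028 -0.0011 0 0 0 0" --pt "0.0028 -0.0011 0 0 0 0" --pt "0.0019 -0.0008 0 0 0 0" --pt "0 0 0 0 0 0"

```text
clock: 4.95
ee_pos: [479.2, 33.8, 49.3]
tool_rot: [0.585, -0.401, 0.581, 0.399]
contact_force: [-3.1, -0.2, 19.4]
width: 0.3
```

>>> drive_tool --pt "0.0019 -0.0008 0 0 0 0" --pt "0.0028 -0.0011 0 0 0 0" --pt "0.0028 -0.0011 0 0 0 0" --pt "0.0019 -0.0007 0 0 0 0" --pt "0 0 0 0 0 0"

```text
clock: 5.37
ee_pos: [488.6, 30.1, 49.4]
tool_rot: [0.585, -0.401, 0.581, 0.399]
contact_force: [-2.5, -0.0, 19.2]
width: 0.3
```

```bash
python3 - <<'E'
from h import *
im,d,K,V=shot("side"); s=telemetry.observe(); p=s["ee_pos"]; print(p.round(1),s["contact_force"].round(1))
e=p[:2]-[570.8,-3.2]; print("holder u,lat",e@[.933,-.36],e@[.36,.933])
cv2.imwrite("pics/s3.png",cv2.resize(im[170:280,250:410],None,fx=5,fy=5,interpolation=cv2.INTER_CUBIC)[...,::-1])
E
```

```text
[488.6  30.1  49.3] [-3.1 -0.5 18.5]
holder u,lat -88.6683266990948 1.4747059360231916
```

View pics/s3.png

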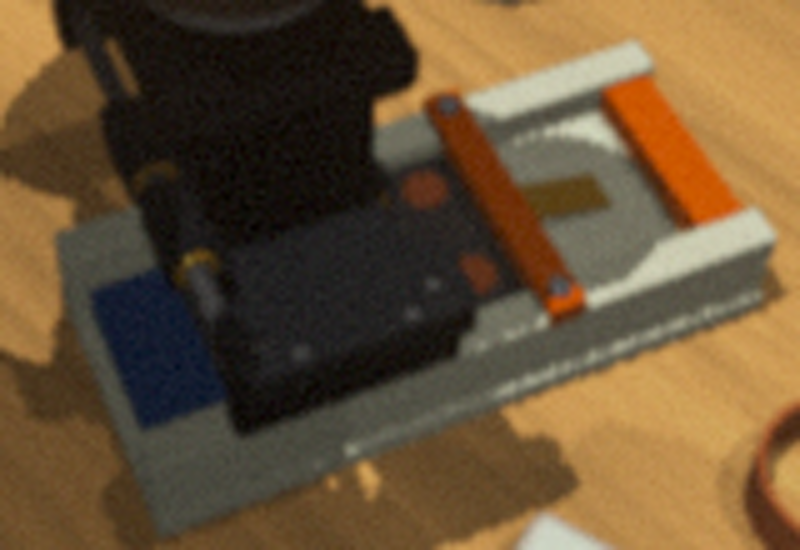

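The plate's front edge has reached the underside of the bridge at about (490,240), and the plate sits pressed flat. I keep pushing.

>>> drive_tool --pt "0.0018 -0.0009 0 0 0 0" --pt "0.0027 -0.0013 0 0 0 0" --pt "0.0027 -0.0013 0 0 0 0" --pt "0.0019 -0.0008 0 0 0 0" --pt "0 0 0 0 0 0"

```text
clock: 5.83
ee_pos: [497.7, 25.7, 49.4]
tool_rot: [0.585, -0.401, 0.581, 0.399]
contact_force: [-2.6, 0.0, 17.1]
width: 0.3
```

>>> drive_tool --pt "0.0019 -0.0007 0 0 0 0" --pt "0.0028 -0.0011 0 0 0 0" --pt "0.0028 -0.0011 0 0 0 0" --pt "0.0028 -0.0011 0 0 0 0" --pt "0.0019 -0.0007 0 0 0 0"

```text
clock: 6.25
ee_pos: [509.5, 21.0, 49.3]
tool_rot: [0.585, -0.401, 0.581, 0.399]
contact_force: [-3.1, 0.2, 18.1]
width: 0.8
```

>>> drive_tool --pt "0.0019 -0.0007 0 0 0 0" --pt "0.0028 -0.0011 0 0 0 0" --pt "0.0028 -0.0011 0 0 0 0" --pt "0.0028 -0.0011 0 0 0 0" --pt "0.0019 -0.0007 0 0 0 0"

```text
clock: 6.67
ee_pos: [519.6, 16.1, 49.3]
tool_rot: [0.583, -0.4, 0.583, 0.4]
contact_force: [-8.7, 2.4, 22.0]
width: 0.6
```

>>> drive_tool --pt "0.0019 -0.0007 0 0 0 0" --pt "0.0028 -0.0011 0 0 0 0" --pt "0.0028 -0.0011 0 0 0 0" --pt "0.0028 -0.0011 0 0 0 0" --pt "0 0 0 0 0 0"

```text
clock: 7.08
ee_pos: [530.6, 11.9, 49.3]
tool_rot: [0.584, -0.4, 0.583, 0.399]
contact_force: [-5.7, 0.8, 19.7]
width: 0.5
```

>>> drive_tool --pt "0.0019 -0.0007 0 0 0 0" --pt "0.0028 -0.0011 0 0 0 0" --pt "0.0028 -0.0011 0 0 0 0" --pt "0.0019 -0.0007 0 0 0 0" --pt "0 0 0 0 0 0"

```text
clock: 7.5
ee_pos: [540.3, 8.3, 49.4]
tool_rot: [0.584, -0.4, 0.582, 0.399]
contact_force: [-5.2, 1.3, 18.2]
width: 0.1
```

>>> drive_tool --pt "0.0019 -0.0007 0 0 0 0" --pt "0.0028 -0.0011 0 0 0 0" --pt "0.0028 -0.0011 0 0 0 0" --pt "0.0019 -0.0007 0 0 0 0" --pt "0 0 0 0 0 0"

```text
clock: 7.92
ee_pos: [549.0, 4.7, 49.4]
tool_rot: [0.584, -0.4, 0.583, 0.4]
contact_force: [-6.0, 1.6, 19.1]
width: 0.5
```

>>> drive_tool --pt "0.0009 -0.0004 0 0 0 0" --pt "0.0009 -0.0004 0 0 0 0" --pt "0.0009 -0.0004 0 0 0 0" --pt "0.0009 -0.0004 0 0 0 0" --pt "0 0 0 0 0 0"

```text
clock: 8.33
ee_pos: [552.1, 3.2, 49.4]
tool_rot: [0.583, -0.4, 0.583, 0.4]
contact_force: [-7.2, 2.4, 19.6]
width: 0.7
```

>>> drive_tool --pt "0.0009 -0.0004 0 0 0 0" --pt "0.0009 -0.0004 0 0 0 0" --pt "0.0009 -0.0003 0 0 0 0" --pt "0 0 0 0 0 0"

```text
clock: 8.67
ee_pos: [553.9, 2.3, 49.3]
tool_rot: [0.583, -0.399, 0.584, 0.4]
contact_force: [-8.9, 4.4, 22.4]
width: 0.4
```

>>> drive_tool --pt "0.0009 -0.0003 0 0 0 0" --pt "0.0009 -0.0003 0 0 0 0" --pt "0 0 0 0 0 0"

```text
clock: 8.92
ee_pos: [554.0, 2.2, 49.3]
tool_rot: [0.582, -0.399, 0.585, 0.401]
contact_force: [-13.2, 8.0, 24.8]
width: 0.5
```

>>> drive_tool --pt "0.0009 -0.0003 0 0 0 0" --pt "0.0009 -0.0003 0 0 0 0" --pt "0 0 0 0 0 0" --pt "0 0 0 0 0 0"

```text
clock: 9.25
ee_pos: [554.2, 2.1, 49.3]
tool_rot: [0.581, -0.398, 0.586, 0.401]
contact_force: [-17.3, 11.1, 29.3]
width: 0.4
```

```bash
python3 - <<'E'
from h import *
im,d,K,V=shot("side"); i2,_,_,_=shot("scene"); s=telemetry.observe(); p=s["ee_pos"]; print(p.round(1),s["contact_force"].round(1))
a=cv2.resize(im[170:280,250:410],(800,550),interpolation=cv2.INTER_CUBIC)
cv2.imwrite("pics/s4.png",a[...,::-1])
E
```

```text
[554.2   2.1  49.3] [-17.3  12.5  29.2]
```

View pics/s4.png

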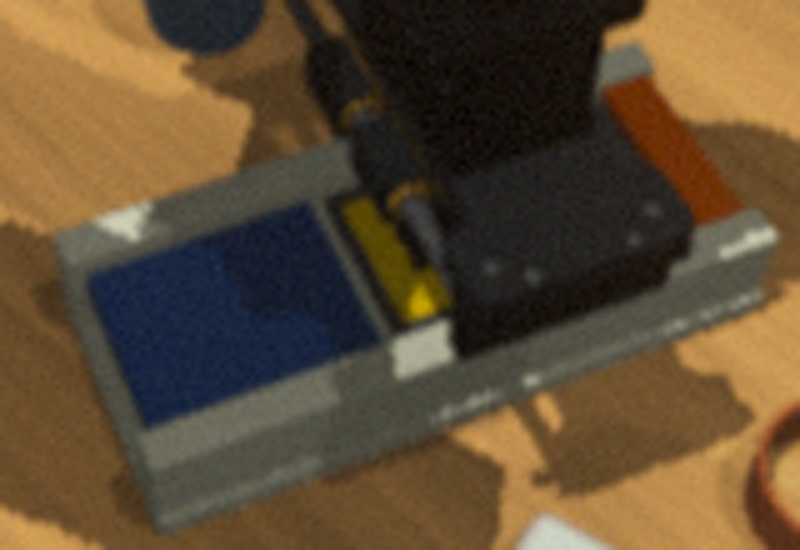

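The blue table is up at (240,310), with a white gap at about (355,270) before the plate's rear edge, and the plate has stopped dead against a 20 N push. I ease most of the forward push, then lift straight up.

>>> drive_tool --pt "-0.0009 0.0003 0 0 0 0" --pt "-0.0006 0.0002 0.001 0 0 0" --pt "0 0 0.002 0 0 0" --pt "0 0 0.002 0 0 0" --pt "0 0 0.003 0 0 0"

```text
clock: 9.77
ee_pos: [553.7, 1.2, 53.0]
tool_rot: [0.582, -0.398, 0.586, 0.4]
contact_force: [-4.5, 2.2, -2.4]
width: 0.6
```

>>> drive_tool --pt "-0.001 0 0.005 0 0 0" --pt "-0.002 0.001 0.01 0 0 0" --pt "-0.003 0.001 0.02 0 0 0" --pt "-0.005 0.002 0.03 0 0 0" --pt "-0.01 0.004 0.03 0 0 0"

```text
clock: 10.18
ee_pos: [537.3, 8.8, 151.3]
tool_rot: [0.584, -0.4, 0.583, 0.399]
contact_force: [0.8, -0.5, 0.7]
width: 0.4
```

>>> drive_tool --pt "-0.03 0.011 0.025 0 0 0" --pt "-0.035 0.013 0.015 0 0 0" --pt "-0.035 0.013 0.01 0 0 0" --pt "-0.02 0.01 0 0 0 0" --pt "0 0 0 0 0 0"

```text
clock: 10.6
ee_pos: [413.9, 56.8, 201.9]
tool_rot: [0.585, -0.4, 0.581, 0.4]
contact_force: [0.8, 0.3, -0.9]
width: 0.8
```

```bash
python3 - <<'E'
from h import *
im,d,K,V=shot("side"); s=telemetry.observe(); p=s["ee_pos"]; print(p.round(1),s["contact_force"].round(1),s["clock"])
cv2.imwrite("pics/s5.png",cv2.resize(im[130:290,230:450],(770,560),interpolation=cv2.INTER_CUBIC)[...,::-1])
H,S,Vv=cv2.split(cv2.cvtColor(im,cv2.COLOR_RGB2HSV))
for name,m in(("yellow",(H>22)&(H<35)&(S>170)&(Vv>80)),("blue",(H>105)&(H<125)&(S>120))):
    m=m.copy(); m[:175]=0; m[275:]=0; m[:,:255]=0; m[:,410:]=0
    k,l,st,c=cv2.connectedComponentsWithStats(m.astype(np.uint8)); i=1+st[1:,4].argmax()
    vv,uu=np.nonzero((l==i)&(d>0)); P=world(uu,vv,d[vv,uu],K,V); q=np.array([onplane(u,v,38 if name=="yellow" else 40,K,V)[:2] for u,v in zip(uu,vv)],np.float32); r=cv2.minAreaRect(q)
    e=np.array(r[0])-[570.8,-3.2]; e3=(q-[570.8,-3.2])@[.933,-.36]
    print(name,np.median(P,0).round(1),"u,lat",e@[.933,-.36],e@[.36,.933],np.percentile(e3,[1,99]),r)
E
```

```text
[415.7  56.8 201.7] [ 1.2 -0.2  0.5] 10.65
yellow [546.7   6.1  37.2] u,lat -26.01210556640621 0.34191804656984 [-41.12667593 -11.14595618] ((546.6559448242188, 6.482505798339844), (56.56024932861328, 30.817855834960938), 68.66437530517578)
blue [479.   31.1  38.9] u,lat -97.23191399230953 -0.3200367816924838 [-139.14814295  -55.06340792] ((479.9754943847656, 31.501806259155273), (64.77947235107422, 86.20813751220703), 68.46644592285156)
```

View pics/s5.png

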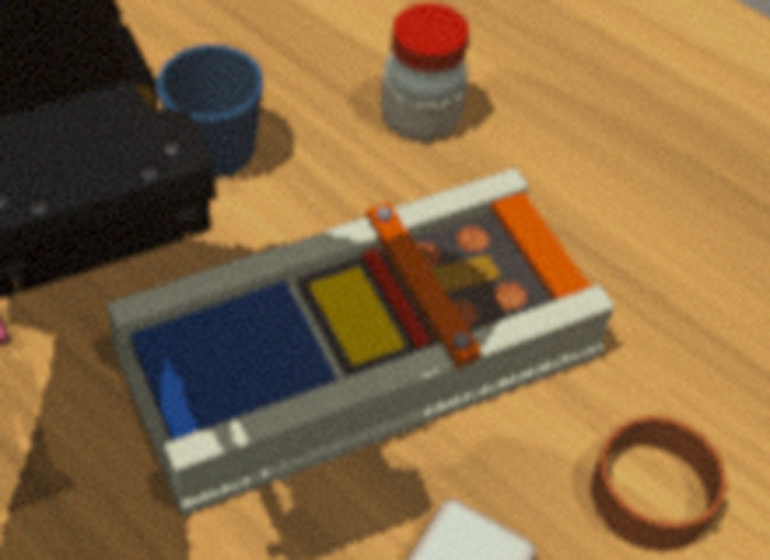

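The plate lies dark and flat right up to the orange stop at (545,250), with the leaf on it and the blue table up behind. The cup, jar, cutter and timer look undisturbed. The measured rest is at holder x = -26 mm (target -25) and height 37 mm (target 38). The hand is clear, so I let it settle and hand in.

>>> drive_tool --pt "0 0 0 0 0 0" --pt "0 0 0 0 0 0" --pt "0 0 0 0 0 0" --pt "0 0 0 0 0 0" --pt "0 0 0 0 0 0"

```text
clock: 11.07
ee_pos: [416.4, 55.8, 199.0]
tool_rot: [0.583, -0.399, 0.584, 0.399]
contact_force: [0.6, -0.6, 0.5]
width: 0.9
```

```bash
python3 -c "
from h import *
s=telemetry.observe(); print(s['ee_pos'].round(1),s['contact_force'].round(1),abs(s['qd']).max()); print(ticket.close_job())"
```

```text
[416.4  55.8 199. ] [ 0.6 -0.6  0.5] 0.006333043220408893
the job is handed in; nothing more can be done
None
```

The plate is loaded and the job is handed in at about 11 s. With closed fingertips on the yellow rest, I pressed the plate to the table's hard stop (about 20 N). I kept it pressed while pushing it under the bridge and leaf until it stalled against the end stop at about 20 N forward. I then eased the push, lifted straight up and backed clear.

**Checks that agreed:**
- **Plate:** the last side view shows it flat against the orange stop under the leaf. The rest measured holder x = -26 mm (ideal -25) and height 37 mm (ideal 38).
- **Table:** blue is up behind the plate, measured at 39 mm (ideal 40).
- **Surroundings:** the cutter, jar and cup, and the part of the timer in view, looked unmoved. I did not measure their positions.
- **Hand:** about 200 mm up and touching nothing, with forces within 1 N.

**Disagreement:** the blue table's front edge measured holder x = -55 mm instead of -50. I put this down to calibration and colour-mask error, because the force stall and the table springing up both show the plate fully home.

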